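# Store the bowl's empty weight on the counter scale

## Task

Store the empty bowl's weight on the counter scale: with the fingertips push the clear key guard back, away from its keys, as far as it goes, then press the two big round keys down together, one fingertip on each and never one key alone, hold both fully down for at least two seconds, and let both come up again. Leave the guard open and do not press the small square keys. Nothing is to be picked up: the bowl stays on the pan, and the bowl, the brass weight and the other things on the counter stay where they are.

Things in the scene. Friction and masses are not known exactly. Their poses are not given: they have to be found in the camera images.
- scale: White counter scale, fixed, 280 (x) x 240 (y) mm, deck 50 mm above the counter. Origin: on the counter under its middle; x points from the key side (nearest the robot) to the pan, y left, z up; turned up to 0.35 rad. Keys in one row at x = -108 mm: big round at y = +32 and -32, small square at y = +95, 0, -95. Low rails, 12 mm above the deck, at y = +69 and -69, x = -135 to -20
- guard (a joint): Sliding guard, m: 0 = closed over the two big keys and middle small key, 0.06 = fully open at its stop, towards the pan (scale +x); starts at 0 to 0.012, about 1.5 N friction, stays where left. Clear plate 44 mm deep (x), 132 wide (y), its top 16.5 mm above the deck, with an upright aluminium rib, 8 mm thick, along its front edge, up to 34 mm above the deck
- guard_rib (a point): Middle of the top front edge of the guard's rib (the front is the side away from the pan). Push the rib's front face below this point, towards the pan. With the guard closed the point is at scale x = -130 mm, y = 0, 84 mm above the counter
- key_left (a joint): Big round key at the left (scale y = +32 mm), travel in m: 0 = up, 0.006 = fully down; it goes straight down, springs back, begins to move at about 1.2 N and is fully down at 4 N
- key_left_top (a point): Centre of the top face of the left big round key: black, 26 mm across, standing 10 mm above the deck when up (60 mm above the counter) and 4 mm when fully down
- key_right (a joint): Big round key at the right (scale y = -32 mm), travel in m: same as key_left
- key_right_top (a point): Centre of the top face of the right big round key, same size and height; the two centres are 64 mm apart
- small_mid (a joint): Small square key (12 x 12 mm, 3.5 mm above the deck) midway between the two big ones, travel in m, 0 = up, 0.0025 = down; not to be pressed
- small_left (a joint): Same small square key at scale y = +95 mm; not to be pressed
- small_right (a joint): Same small square key at scale y = -95 mm; not to be pressed
- bowl: Loose brown wooden bowl, 120 mm across, 45 mm high, on the scale's round steel pan (140 mm across, top 80 mm above the counter, centred at scale x = +55 mm, y = 0); rim 125 mm above the counter. Origin: centre of its underside
- weight: Loose brass check weight, 24 mm across, 36 mm high, standing on the deck beside the pan on the right. Origin: centre of its underside
- printer: Black receipt printer, fixed, 170 x 140 mm, 90 mm high, with a strip of paper standing 38 mm higher; stands left or right of the scale. Origin: centre of its underside
- jar: Loose open glass jar, 68 mm across, 75 mm high, at the left or right of the counter. Origin: centre of its underside
- tin: Loose metal tin, 72 mm across, 85 mm high, at the left or right of the counter. Origin: centre of its underside
- pot: Loose small amber glass pot with a black cap, 56 mm across, 60 mm high, at the right of the counter. Origin: centre of its underside
- tongs: Loose dark wooden tongs, 210 mm long, 12 mm high, lying between the robot and the scale. Origin: on the counter under their middle; x along their length
Things that resemble listed ones, but are neither listed nor needed, are in the scene too. Several things have the shape of the bowl; the one meant has the colours described above.

How it is judged (in metres and radians):
On the way, in this order (a step that is already met when the one before it is completed fails the run):
1. the guard is slid open to its end (value of joint guard above 0.054 m), for 0.2 s.
2. both big round keys are held down together for 2 s (value of joint each of key_left, key_right above 0.0045 m and value of joint guard above 0.05 m), for 2 s.
At the end, for the whole second after the job is handed in: Both big keys are up again (within 1.5 mm), the guard is open (at least 50 of its 60 mm), the small keys are up, and the bowl, weight, jar, tin, pot and tongs are within 15 mm of where they began, the bowl at rest on the pan (value of joint each of key_left, key_right below 0.0015 m and value of joint guard above 0.05 m and value of joint each of small_left, small_mid, small_right below 0.001 m and distance of each of bowl, weight, jar, tin, tongs, pot from where it was at the start of the episode below 0.015 m and linear speed of bowl below 0.02 m/s); the robot touches nothing.
It fails at once if the left big key is pressed alone (value of joint key_left above 0.004 m and value of joint key_right below 0.001 m).
It fails at once if the right big key is pressed alone (value of joint key_right above 0.004 m and value of joint key_left below 0.001 m).
It fails at once if a small square key is pressed (value of joint any of small_left, small_mid, small_right above 0.0015 m).
It fails at once if a bystander is lifted, carried or shoved more than 20 mm (distance of any of bowl, weight, jar, tin, tongs, pot from where it was at the start of the episode above 0.02 m).
It also fails if it takes over 51 s, if anything falls off the work surface, if the arm or the gripper's body presses on something with over 40 N, if the wrist force passes 120 N, or if a joint passes its speed limit or range.

## Robot

A 6-joint arm with a two-finger parallel gripper is mounted at the origin on the work surface. World frame = base frame: x ahead of the robot, y to its left, z up, the work surface at z = 0. Lengths are in m, angles in degrees, forces in N, time in s.
With the tool pointing down it reaches from about 0.325 to 0.9 m from the base axis. Payload 6.1 kg.
Tool frame: the origin (TCP) lies midway between the tips of the shut fingers; the grasp point (between the pads) lies 19 mm behind it; z points along the fingers, y is the direction in which the jaws open and shut (so a half turn about z gives the same grasp; the last joint's range is limited). The gripper opens to 87 mm and grips with 3 to 60 N. Pads are 19 mm wide; open, the fingers measure 117 mm over their backs; the gripper's body (75 mm by 190 mm) begins 51 mm behind the grasp point.
Start: joints at [-73.001, 12.628, 87.462, -0, 79.91, -7.225], TCP at [0.256, -0.57, 0.223] pointing down, gripper open.
Joint ranges: [-170.65, 170.65], [-52.31, 119.04], [5.05, 147.46], [-71.25, 251.25], [11.57, 151.72], [-153.62, 153.62]. Speed limits (degrees/s): [147.25, 147.25, 172.46, 180, 180, 180].

## Interface

Orientations are given as [roll, pitch, yaw] about the fixed x, y, z axes, in that order (R = Rz(yaw) Ry(pitch) Rx(roll)).
In Python, from plant import observe, grab_frame, hand_in gives the robot as it stands.
- The arm moves only by the tool carry_out, never from a script. Its argument "increments" is a list of rows, each a list of 7 numbers: the shift along the tool's x, y, z in cm, then the turn, a rotation vector about the tool's x, y, z in rad, then the opening in per cent of the stroke, from 0 (shut) to 100 (fully open). In form: [[tx, ty, tz, wx, wy, wz, jaw], ...]. A call has 1 to 5 rows; each row shifts and turns the commanded pose from where the row before left it, along the tool's axes as they then stand; what a row does not reach is not made up. A row lasts 1/12 s, in which the tool goes at most 41.7 mm and 7.16 degrees, less where a joint would pass 70% of its speed; a pose out of reach is approached as far as the arm can. A call with a gripper value outside its range is refused whole. The fingers move at their own pace and stop on an object; "grip_force" is the grip in N (left out, the last holds). Time passes only in rows, so rows that do not move let the fingers close. It gives the time, the measured TCP pose, the force and the opening at its end, in the units of the state.
- observe(): the state, without advancing time (a new reading comes with each control period).
- grab_frame(name): name is "side" or "top"; returns a dict with "frame" (384x512x3 uint8, blue, green, red), "range_z" (384x512 float32, m along the optical axis (not along the pixel's ray), 0 where there is no reading), "intrinsics" (3x3 intrinsics, pixels), "R" (3x3) and "t" (3): a world point X has camera coordinates R X + t. Camera axes: x right, y down, z forward; pixel columns grow to the right and rows downward; lengths in m; the calibration is good to about 2 mm. A picture is of the moment at which its call begins.
- hand_in(): hands the job in, once; it reports no verdict.
The state is a dict: "time_s": time; "q": joint angles; "qvel": joint speeds; "joint_efforts": joint torques, N m; "tool_pos": TCP position; "orientation": TCP orientation; "contact_force": force on the tool from outside, world axes, zero at the start; "wrist_torque": the same for the moment, N m; "finger_gap": finger opening in m.
Only numpy, scipy, OpenCV 4.12 (cv2) and the standard library are available. Lean on these libraries where they do the work, as an engineer would, in place of code of your own. Each camera call takes 0.05 s, during which the arm holds its last target.

## Working session

There is one attempt and no reset: what is moved stays moved. The work goes in short steps, Python scripts to look and compute and a tool call to move; the robot and the scene stay as the last step left them, time stands still between calls to the robot, and variables do not carry over. Pictures are saved under pics/ and viewed, and the job is handed in when it is done.

Besides the shell and the picture viewer there is one more tool, called after "Emit:" in YAML: its name, and indented under it one key for each argument. carry_out: Moves the arm, as the interface text tells. Its arguments: {"type":"object","properties":{"increments":{"type":"array"},"grip_force":{"type":"number"}},"required":["increments"]}

```bash
mkdir -p pics; ls; python3 - <<'E'
from plant import observe, grab_frame
import cv2, numpy as np, pickle
s=observe(); print(s)
for n in ("top","side"):
    f=grab_frame(n); cv2.imwrite(f"pics/{n}0.png",f["frame"]); pickle.dump(f,open(f"{n}0.pkl","wb"))
    print(n,f["intrinsics"],f["R"],f["t"])
E
```

```text
pics
{'time_s': 0.0, 'q': array([-7.29996602e+01,  1.26752836e+01,  8.75250594e+01, -5.31240788e-04,
        7.99098210e+01, -7.22407854e+00]), 'qvel': array([ 0.06787806,  0.07339518, -0.04232408, -0.03205118, -0.09540284,
       -0.00226806]), 'joint_efforts': array([-7.65298046e-05, -4.94611251e+01, -3.87375998e+01,  6.98509044e-02,
        5.72629937e-02, -1.32426048e-04]), 'tool_pos': array([ 0.25626695, -0.56937369,  0.22144332]), 'orientation': array([-1.79890645e+02, -1.33344439e-02,  2.42244992e+01]), 'contact_force': array([ 0.08934428,  0.31240775, -0.583088  ]), 'wrist_torque': array([-0.00719364, -0.00883096,  0.00953561]), 'finger_gap': 0.08678232034317512}
top [[382.61246833   0.         256.39820903]
 [  0.         382.61246833 197.38973324]
 [  0.           0.           1.        ]] [[ 0.01801123 -0.99938638  0.03004082]
 [-0.98324835 -0.02315493 -0.18079418]
 [ 0.18137884 -0.02628126 -0.98306206]] [-0.01649443  0.52680955  1.27560343]
side [[354.41782116   0.         254.3760272 ]
 [  0.         354.41782116 198.19422185]
 [  0.           0.           1.        ]] [[-0.9948127  -0.10015595  0.01778975]
 [-0.08586433  0.73300378 -0.6747835 ]
 [ 0.05454363 -0.6728107  -0.73780129]] [0.54527158 0.10947615 0.93485312]
```

View pics/top0.png

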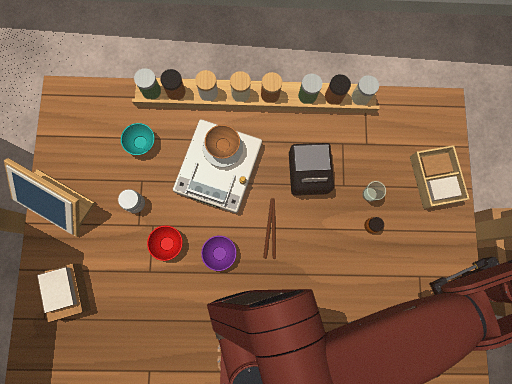

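View pics/side0.png

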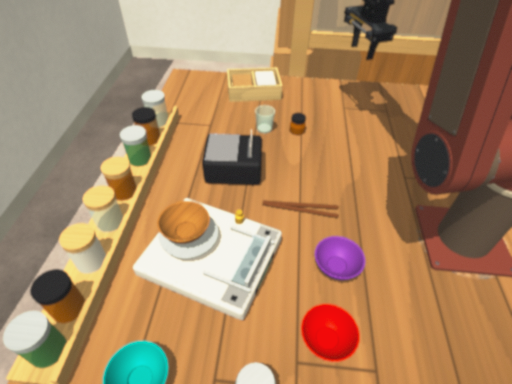

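Top view: the scale is at about (218,167), with the brown bowl on its pan at (223,143). The teal (138,139), red (165,243) and purple (219,253) bowls are decoys. The printer is at (312,168), the tongs at (270,228), and the brass weight at (242,180). Next is a close crop and the scale pose.

```bash
cat > h.py <<'E'
import numpy as np, cv2, pickle
def cloud(f):
    d=f["range_z"]; K=f["intrinsics"]; v,u=np.mgrid[:d.shape[0],:d.shape[1]]
    c=np.stack([(u-K[0,2])/K[0,0]*d,(v-K[1,2])/K[1,1]*d,d],-1)
    W=(c-f["t"])@f["R"]; W[d<=0]=np.nan; return W
def proj(f,X):
    c=np.atleast_2d(X)@f["R"].T+f["t"]; p=c@f["intrinsics"].T; return p[:,:2]/p[:,2:]
E
python3 - <<'E'
from h import *
f=pickle.load(open("top0.pkl","rb"));g=pickle.load(open("side0.pkl","rb"))
for n,F,(r0,r1,c0,c1) in (("top",f,(110,220,165,275)),("side",g,(190,320,125,295))):
    W=cloud(F); im=F["frame"].astype(int)
    sub=np.zeros(W.shape[:2],bool); sub[r0:r1,c0:c1]=1
    m=sub&(np.abs(W[...,2]-0.05)<0.007)
    P=W[m]; print(n,m.sum(),np.nanmedian(P[:,2]))
    q=(P[:,:2]*1000).astype(np.float32)
    # outline: robust rect
    mm=m.astype(np.uint8); nn,l,st,_=cv2.connectedComponentsWithStats(mm); k=1+np.argmax(st[1:,4]); P=W[l==k]
    q=(P[:,:2]*1000).astype(np.float32); print(cv2.minAreaRect(q))
    cnt=P[:, :2]
    cv2.imwrite(f"pics/{n}crop.png",cv2.resize(F["frame"][r0:r1,c0:c1],None,fx=5 if n=="top" else 4.5,fy=5 if n=="top" else 4.5,interpolation=cv2.INTER_CUBIC))
    tb=W[(np.abs(W[...,2])<0.02)]; print("table z",np.median(tb[:,2]))
    b=sub&(W[...,2]>0.11)&(W[...,2]<.14); print("bowl rim",np.nanmin(W[b],0),np.nanmax(W[b],0))
E
```

```text
top 3182 0.048935770551247426
((641.2916259765625, 132.3494110107422), (239.2279052734375, 279.61651611328125), 72.33149719238281)
table z -0.0007841365494502937
bowl rim [0.64243653 0.05778394 0.11006335] [0.75964809 0.17217871 0.13013277]
side 6328 0.050262030060416255
((640.5172119140625, 133.7442169189453), (239.83253479003906, 280.1768798828125), 72.3567123413086)
table z 0.0007192378886278841
bowl rim [0.64207946 0.05618322 0.11000437] [0.75899132 0.1743345  0.12810525]
```

View pics/topcrop.png

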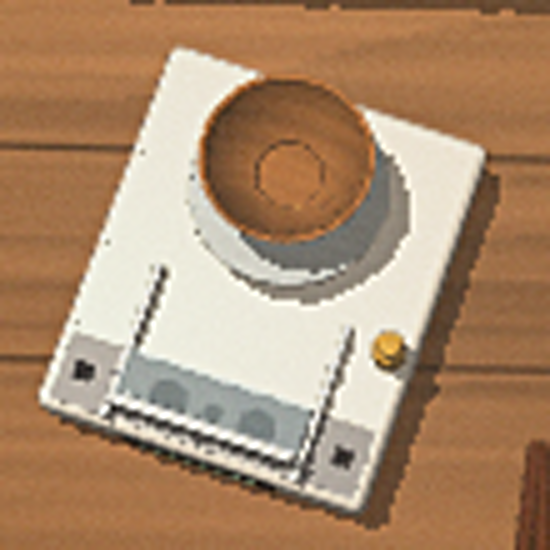

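View pics/sidecrop.png

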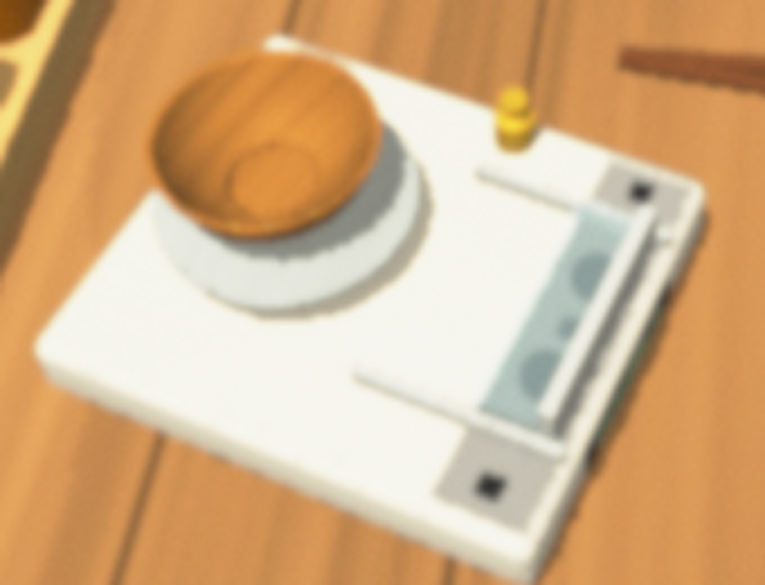

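Both cameras agree: scale centre at (0.641, 0.133), yaw −17.7°, and the 240×280 outline matches the given size. I'll check this with an overlay of the keys and rib.

```bash
cat >> h.py <<'E'
C=np.array([0.641,0.133,0]); YAW=np.deg2rad(-17.66)
def s2w(p):
    c,s=np.cos(YAW),np.sin(YAW); p=np.atleast_2d(np.asarray(p,float)); return p@np.array([[c,s,0],[-s,c,0],[0,0,1]])+C
def w2s(P):
    c,s=np.cos(YAW),np.sin(YAW); return (np.atleast_2d(P)-C)@np.array([[c,-s,0],[s,c,0],[0,0,1]])
E
python3 - <<'E'
from h import *
pts=[(-.108,.032,.06),(-.108,-.032,.06),(-.108,0,.0535),(-.108,.095,.0535),(-.108,-.095,.0535),(-.13,.066,.084),(-.13,-.066,.084),(-.118,.066,.084),(-.118,-.066,.084)]
ims=[]
for n,(r0,r1,c0,c1) in (("top",(110,220,165,275)),("side",(190,320,170,290))):
    f=pickle.load(open(n+"0.pkl","rb")); W=cloud(f)
    S=w2s(W.reshape(-1,3)).reshape(W.shape)
    m=(S[...,0]<-.06)&(S[...,0]>-.145)&(abs(S[...,1])<.066)&(S[...,2]>.075)&(S[...,2]<.1)
    print(n,"rib",m.sum(),np.percentile(S[m],[5,50,95],axis=0).round(4).tolist())
    w=(abs(S[...,0]+.03)<.06)&(S[...,1]<-.07)&(S[...,1]>-.12)&(S[...,2]>.065)&(S[...,2]<.1)
    print("weight",S[w].mean(0) if w.any() else None)
    k=4.5; im=cv2.resize(f["frame"][r0:r1,c0:c1],None,fx=k,fy=k,interpolation=cv2.INTER_CUBIC)
    for u,v in proj(f,s2w(pts)): cv2.circle(im,(int((u-c0+.5)*k),int((v-r0+.5)*k)),3,(0,0,255),1)
    ims.append(cv2.resize(im,(400,int(im.shape[0]*400/im.shape[1]))))
h=max(i.shape[0] for i in ims)
cv2.imwrite("pics/ov.png",np.hstack([cv2.copyMakeBorder(i,0,h-i.shape[0],0,0,cv2.BORDER_CONSTANT) for i in ims]))
E
```

```text
top rib 98 [[-0.1254, -0.0595, 0.0785], [-0.122, -0.0026, 0.0827], [-0.1182, 0.0556, 0.0878]]
weight [-0.02897837 -0.10200258  0.07744751]
side rib 230 [[-0.1264, -0.0569, 0.0775], [-0.1233, 0.0083, 0.0841], [-0.1187, 0.0626, 0.0865]]
weight [-0.02936335 -0.09852897  0.07741656]
```

View pics/ov.png

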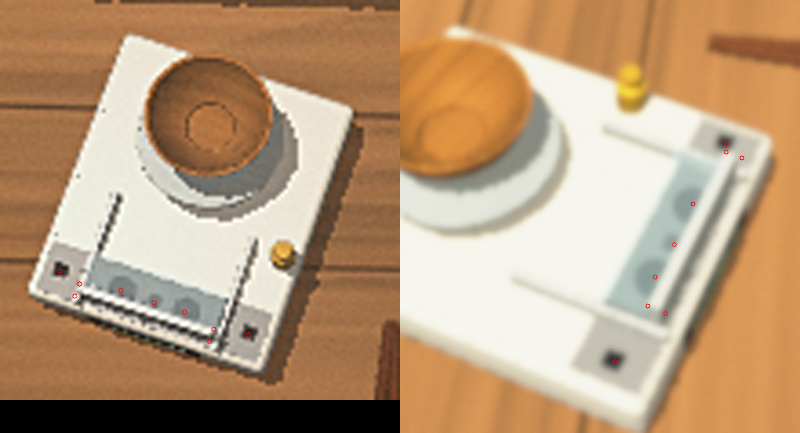

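The overlay fits. In the left panel the big keys are at (121,290) and (185,312), with the small keys on their marks. The rib front is at scale x ≈ −127 mm, so the guard is about 3 mm open. The bowl to leave alone is the brown one on the pan. The arm turns first, then travels.

Emit:
carry_out:
  increments:
    - [0,0,0,0,0,0.12,56]
    - [0,0,0,0,0,0.12,56]
    - [0,0,0,0,0,0.12,56]
    - [0,0,0,0,0,0.12,56]
    - [0,0,0,0,0,0.12,56]
  grip_force: 20

```text
time_s: 0.52
tool_pos: [0.2563, -0.5696, 0.2218]
orientation: [-179.9, 0.0, -10.5]
contact_force: [0.2, -0.3, -0.2]
finger_gap: 0.0617
```

Emit:
carry_out:
  increments:
    - [0,0,0,0,0,0.12,56]
    - [0,-2,0,0,0,0.01,56]
    - [0,-4,0,0,0,0,56]
    - [0,-4,0,0,0,0,56]
    - [0,-4,0,0,0,0,56]

```text
time_s: 0.93
tool_pos: [0.2984, -0.4348, 0.2216]
orientation: [-179.9, 0.1, -17.7]
contact_force: [0.1, 0.6, 0.6]
finger_gap: 0.0492
```

Emit:
carry_out:
  increments:
    - [0,-4,0,0,0,0,56]
    - [0,-4,0,0,0,0,56]
    - [0,-4,0,0,0,0,56]
    - [0,-4,0,0,0,0,56]
    - [0,-4,0,0,0,0,56]

```text
time_s: 1.35
tool_pos: [0.359, -0.2438, 0.2222]
orientation: [-180.0, 0.0, -17.6]
contact_force: [1.2, -0.4, 0.8]
finger_gap: 0.0489
```

Emit:
carry_out:
  increments:
    - [0,-4,0,0,0,0,56]
    - [0,-4,0,0,0,0,56]
    - [0,-4,0,0,0,0,56]
    - [0,-4,0,0,0,0,56]
    - [0,-4,0,0,0,0,56]

```text
time_s: 1.77
tool_pos: [0.4195, -0.0532, 0.2225]
orientation: [180.0, -0.0, -17.6]
contact_force: [0.0, -1.1, 0.2]
finger_gap: 0.0487
```

Emit:
carry_out:
  increments:
    - [0,-4,0,0,0,0,56]
    - [0,-4,0,0,0,0,56]
    - [0,-4,0,0,0,0,56]
    - [0,-4,0,0,0,0,56]
    - [0,-3,0,0,0,0,56]

```text
time_s: 2.18
tool_pos: [0.477, 0.129, 0.2223]
orientation: [-180.0, 0.0, -17.5]
contact_force: [0.0, 0.5, -0.4]
finger_gap: 0.0489
```

```bash
python3 - <<'E'
from h import *
from plant import observe
s=observe(); print(s["time_s"],w2s(s["tool_pos"]),s["orientation"],s["q"])
E
```

```text
2.1833 [[-0.15501642 -0.0535685   0.22226892]] [-1.79964018e+02  1.67462357e-02 -1.75193502e+01] [ 5.95009855e+00 -5.55244859e+00  1.06541003e+02  4.04159654e-02
  7.90124784e+01  1.13461751e+02]
```

Emit:
carry_out:
  increments:
    - [-0.5,-3,0,0,0,0,56]
    - [-0.5,-2.4,2,0,0,0,56]
    - [0,0,4,0,0,0,56]
    - [0,0,4,0,0,0,56]
    - [0,0,2,0,0,0,56]

```text
time_s: 2.6
tool_pos: [0.4804, 0.1805, 0.0975]
orientation: [179.8, 0.3, -17.5]
contact_force: [-1.8, -0.6, -1.4]
finger_gap: 0.0483
```

```bash
python3 - <<'E'
from h import *
from plant import observe,grab_frame
s=observe(); print(s["time_s"],w2s(s["tool_pos"]),s["orientation"],s["finger_gap"])
ims=[]
for n,(r0,r1,c0,c1) in (("top",(110,260,140,290)),("side",(150,330,170,350))):
    f=grab_frame(n); im=f["frame"][r0:r1,c0:c1]; ims.append(cv2.resize(im,(400,400),interpolation=cv2.INTER_CUBIC))
cv2.imwrite("pics/a.png",np.hstack(ims))
E
```

```text
2.6 [[-0.16746509 -0.00347865  0.09748472]] [179.81120467   0.33090713 -17.51328724] 0.048287743119162896
```

View pics/a.png

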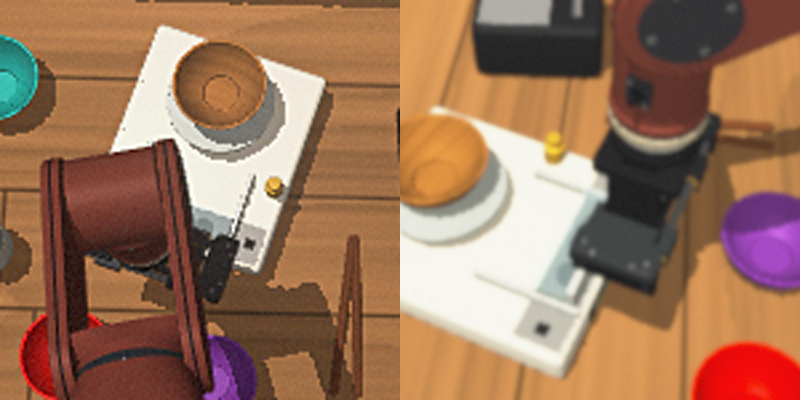

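The side view shows the open fingers in front of the rib, clear of the bowl, weight and rails. Next I lower the tips to 71 mm and approach.

Emit:
carry_out:
  increments:
    - [0,-0.3,1.3,0,0,0,56]
    - [0,0,1.3,0,0,0,56]
    - [0.5,0,0,0,0,0,56]
    - [1,0,0,0,0,0,56]
    - [1,0,0,0,0,0,56]

```text
time_s: 3.12
tool_pos: [0.5107, 0.1756, 0.0786]
orientation: [-179.9, -0.2, -17.6]
contact_force: [0.6, -0.2, 0.1]
finger_gap: 0.0485
```

Emit:
carry_out:
  increments:
    - [1,0,0,0,0,0,56]
    - [1,0,0,0,0,0,56]
    - [1,0,0,0,0,0,56]
    - [1,0,0,0,0,0,56]
    - [0,0,0,0,0,0,56]

```text
time_s: 3.53
tool_pos: [0.5491, 0.1627, 0.077]
orientation: [-180.0, -0.1, -17.7]
contact_force: [-0.8, -1.4, 0.2]
finger_gap: 0.049
```

```bash
python3 - <<'E'
from h import *
from plant import observe,grab_frame
s=observe(); print(s["time_s"],w2s(s["tool_pos"]),s["orientation"],s["finger_gap"],s["contact_force"])
E
```

```text
3.5333 [[-0.09661676  0.00042806  0.07700637]] [-1.79976322e+02 -1.14143451e-01 -1.76620876e+01] 0.048976557371562625 [-0.8456738  -1.37763286  0.24815991]
```

```bash
python3 - <<'E'
from h import *
from plant import observe,grab_frame
ims=[]
for n,(r0,r1,c0,c1) in (("top",(110,260,140,290)),("side",(180,310,190,320))):
    f=grab_frame(n); im=f["frame"][r0:r1,c0:c1]; ims.append(cv2.resize(im,(400,400),interpolation=cv2.INTER_CUBIC))
cv2.imwrite("pics/b.png",np.hstack(ims))
E
```

```text
(no output)
```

View pics/b.png

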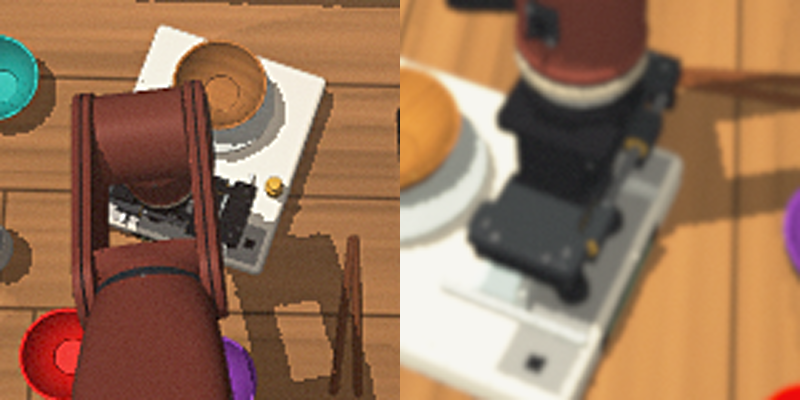

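In the side view the clear plate (500,285) has moved towards the pan, just ahead of the finger at (572,290). I'll keep pushing in small steps, slightly lower.

Emit:
carry_out:
  increments:
    - [0,0,0.4,0,0,0,56]
    - [0.5,0,0,0,0,0,56]
    - [0.5,0,0,0,0,0,56]
    - [0.4,0,0,0,0,0,56]
    - [0,0,0,0,0,0,56]

```text
time_s: 4.05
tool_pos: [0.5604, 0.1591, 0.0724]
orientation: [180.0, 0.0, -17.6]
contact_force: [-0.5, 0.6, 0.2]
finger_gap: 0.049
```

Emit:
carry_out:
  increments:
    - [0.1,0,0,0,0,0,56]
    - [0.1,0,0,0,0,0,56]
    - [0,0,0,0,0,0,56]

```text
time_s: 4.3
tool_pos: [0.5619, 0.1587, 0.0725]
orientation: [180.0, 0.0, -17.6]
contact_force: [-1.6, -0.6, -1.4]
finger_gap: 0.0487
```

```bash
python3 - <<'E'
from h import *
from plant import observe,grab_frame
s=observe(); print(s["time_s"],w2s(s["tool_pos"]),s["orientation"],s["finger_gap"],s["contact_force"])
E
```

```text
4.3 [[-0.08317526  0.00052122  0.07251525]] [ 1.79994616e+02  6.96145698e-03 -1.76025906e+01] 0.048723014230025584 [-1.59299566 -0.58892116 -1.41773235]
```

Emit:
carry_out:
  increments:
    - [0.2,0,0,0,0,0,56]
    - [0.2,0,0,0,0,0,56]
    - [0,0,0,0,0,0,56]

```text
time_s: 4.55
tool_pos: [0.5658, 0.1575, 0.0725]
orientation: [180.0, 0.0, -17.6]
contact_force: [-2.4, 0.2, -0.4]
finger_gap: 0.0488
```

Emit:
carry_out:
  increments:
    - [0.1,0,0,0,0,0,56]
    - [0.1,0,0,0,0,0,56]
    - [0,0,0,0,0,0,56]

```text
time_s: 4.8
tool_pos: [0.566, 0.1575, 0.0725]
orientation: [180.0, 0.2, -17.6]
contact_force: [-8.7, 2.6, 4.5]
finger_gap: 0.0483
```

The arm stopped at scale x −79 mm with 9 N of reaction, which is where the stop was predicted (−79.5). I'll hold briefly, then back off to over the keys.

Emit:
carry_out:
  increments:
    - [0,0,0,0,0,0,56]
    - [0,0,0,0,0,0,56]
    - [-0.5,0,-0.5,0,0,0,56]
    - [-1.3,0,0,0,0,0,56]
    - [-1.3,0,0,0,0,0,56]

```text
time_s: 5.22
tool_pos: [0.5394, 0.1664, 0.0788]
orientation: [-179.9, -0.2, -17.6]
contact_force: [0.4, 0.8, 0.3]
finger_gap: 0.0486
```

Emit:
carry_out:
  increments:
    - [0,0,0,0,0,0,56]
    - [0,0,0,0,0,0,56]

```text
time_s: 5.38
tool_pos: [0.5388, 0.1665, 0.0783]
orientation: [-180.0, -0.1, -17.6]
contact_force: [0.3, 0.1, -0.3]
finger_gap: 0.0487
```

```bash
python3 - <<'E'
from h import *
from plant import observe,grab_frame
s=observe(); print(s["time_s"],w2s(s["tool_pos"]),s["orientation"],s["finger_gap"],s["contact_force"])
ims=[]
for n,(r0,r1,c0,c1) in (("top",(130,230,160,260)),("side",(190,300,190,300))):
    f=grab_frame(n); im=f["frame"][r0:r1,c0:c1]; ims.append(cv2.resize(im,(400,400),interpolation=cv2.INTER_CUBIC))
    S=w2s(cloud(f).reshape(-1,3)); m=(S[:,0]<-.03)&(S[:,0]>-.145)&(abs(S[:,1])<.068)&(S[:,2]>.074)&(S[:,2]<.088)
    print(n,m.sum(),np.percentile(S[m],[5,50,95],axis=0).round(4).tolist())
cv2.imwrite("pics/c.png",np.hstack(ims))
E
```

```text
5.3833 [[-0.10759238  0.00092867  0.07832784]] [-1.79954996e+02 -1.22621306e-01 -1.75640374e+01] 0.048681151224567204 [ 0.25990579  0.11921221 -0.3392681 ]Traceback (most recent call last):
  File "<stdin>", line 8, in <module>
    return _quantile_unchecked(
        a, q, axis, out, overwrite_input, method, keepdims, weights)
    return _ureduce(a,
                    func=_quantile_ureduce_func,
    ...<5 lines>...
                    overwrite_input=overwrite_input,
                    method=method)
    r = func(a, **kwargs)
    result = _quantile(arr,
                       quantiles=q,
    ...<2 lines>...
                       out=out,
                       weights=wgt)
    slices_having_nans = np.isnan(arr[-1, ...])
                                  ~~~^^^^^^^^^
IndexError: index -1 is out of bounds for axis 0 with size 0
```

```bash
python3 - <<'E'
from h import *
from plant import observe,grab_frame
ims=[]
pts=[(-.07,y,.084) for y in (.066,.03,-.03,-.066)]+[(-.108,.032,.06),(-.108,-.032,.06)]
for n,(r0,r1,c0,c1) in (("side",(190,300,190,300)),("top",(130,230,160,260))):
    f=grab_frame(n); im=cv2.resize(f["frame"][r0:r1,c0:c1],(400,400),interpolation=cv2.INTER_CUBIC); k=400/(r1-r0)
    ims.append(im.copy())
    S=w2s(cloud(f).reshape(-1,3)); m=(S[:,0]<-.03)&(S[:,0]>-.145)&(abs(S[:,1])<.068)&(S[:,2]>.07)&(S[:,2]<.088)
    if m.any(): print(n,m.sum(),np.percentile(S[m],[5,50,95],axis=0).round(4).tolist())
    if n=="side":
        for u,v in proj(f,s2w(pts)): cv2.circle(im,(int((u-c0+.5)*k),int((v-r0+.5)*k)),3,(0,0,255),1)
        ims[0]=np.hstack([ims[0],im])
cv2.imwrite("pics/c2.png",ims[0])
E
```

```text
side 44 [[-0.0692, 0.0513, 0.0718], [-0.0664, 0.0614, 0.0816], [-0.0611, 0.0657, 0.0851]]
top 6 [[-0.0463, -0.0612, 0.0702], [-0.0383, -0.0349, 0.0719], [-0.0324, -0.0224, 0.0747]]
```

View pics/c2.png

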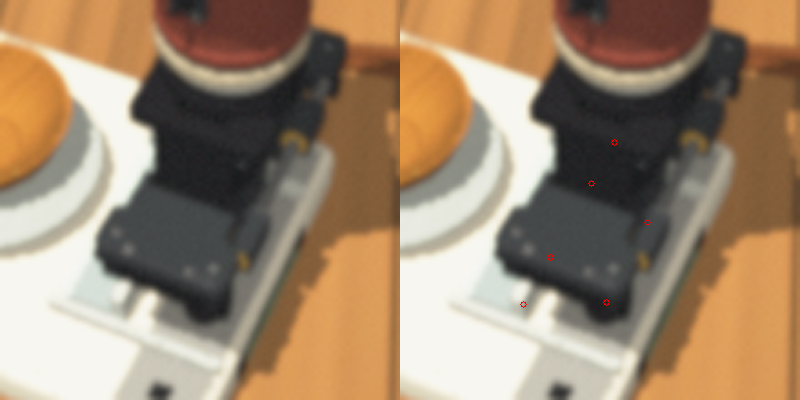

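The rib end in the side view at (523,303) spans scale x −69 to −61 mm, so the guard is fully open. The TCP is centred over the keys, so I go down to press.

Emit:
carry_out:
  increments:
    - [0,0.1,0.7,0,0,0,56]
    - [0,0,0.6,0,0,0,56]
    - [0,0,0,0,0,0,56]
    - [0,0,0,0,0,0,56]

```text
time_s: 5.87
tool_pos: [0.5371, 0.1651, 0.0634]
orientation: [179.9, 0.1, -17.6]
contact_force: [-0.5, 0.4, 0.4]
finger_gap: 0.0487
```

```bash
python3 - <<'E'
from h import *
from plant import observe
s=observe(); print(s["time_s"],w2s(s["tool_pos"]),s["orientation"],s["finger_gap"],s["contact_force"],s["wrist_torque"])
E
```

```text
5.8667 [[-0.10873469 -0.0009382   0.06340751]] [ 1.79946942e+02  1.04206679e-01 -1.76172771e+01] 0.04868363005084816 [-0.50625729  0.36239689  0.43890642] [ 0.07366222 -0.0490841  -0.06721906]
```

Emit:
carry_out:
  increments:
    - [0,0,0.3,0,0,0,56]
    - [0,0,0.3,0,0,0,56]
    - [0,0,0,0,0,0,56]

```text
time_s: 6.12
tool_pos: [0.5382, 0.1654, 0.0585]
orientation: [-180.0, -0.0, -17.6]
contact_force: [0.6, -0.4, 3.9]
finger_gap: 0.0487
```

Emit:
carry_out:
  increments:
    - [0,0,0.2,0,0,0,56]
    - [0,0,0.1,0,0,0,56]
    - [0,0,0,0,0,0,56]

```text
time_s: 6.37
tool_pos: [0.5383, 0.1654, 0.0561]
orientation: [-180.0, -0.1, -17.6]
contact_force: [-2.1, -1.6, 5.9]
finger_gap: 0.0489
```

```bash
python3 - <<'E'
from h import *
from plant import observe
s=observe(); print(s["time_s"],w2s(s["tool_pos"]),s["orientation"],s["finger_gap"],s["contact_force"],s["wrist_torque"])
E
```

```text
6.3667 [[-0.10773385 -0.00028696  0.05611667]] [-1.79981375e+02 -5.29638710e-02 -1.75995990e+01] 0.048930910452973486 [-2.09753432 -1.62929244  5.85644203] [-0.03004509  0.24931924  0.00594105]
```

Emit:
carry_out:
  increments:
    - [0,0,0.2,0,0,0,56]
    - [0,0,0.1,0,0,0,56]
    - [0,0,0,0,0,0,56]

```text
time_s: 6.62
tool_pos: [0.5383, 0.1654, 0.0543]
orientation: [-180.0, -0.0, -17.6]
contact_force: [-4.5, -1.6, 12.8]
finger_gap: 0.0488
```

Emit:
carry_out:
  increments:
    - [0,0,0.1,0,0,0,56]
    - [0,0,0,0,0,0,56]
    - [0,0,0,0,0,0,56]

```text
time_s: 6.87
tool_pos: [0.5383, 0.1654, 0.0542]
orientation: [180.0, -0.0, -17.6]
contact_force: [-8.4, -2.2, 20.1]
finger_gap: 0.0489
```

```bash
python3 - <<'E'
from h import *
from plant import observe
s=observe(); print(s["time_s"],w2s(s["tool_pos"]),s["orientation"],s["finger_gap"],s["contact_force"],s["wrist_torque"])
E
```

```text
6.8667 [[-0.10768691 -0.00025356  0.05420333]] [ 1.79998916e+02 -4.17081750e-02 -1.75848198e+01] 0.048856175697008945 [-8.44997296 -2.16244348 20.13493568] [-0.35286916  1.54112494 -0.00244418]
```

Bottomed out: z stays at 54.2 mm (expected 54) while the force rises to 20 N, and the tool is level. I hold here for about 3 s.

Emit:
carry_out:
  increments:
    - [0,0,0,0,0,0,56]
    - [0,0,0,0,0,0,56]
    - [0,0,0,0,0,0,56]
    - [0,0,0,0,0,0,56]
    - [0,0,0,0,0,0,56]

```text
time_s: 7.28
tool_pos: [0.5383, 0.1654, 0.0542]
orientation: [-180.0, -0.0, -17.6]
contact_force: [-8.1, -2.4, 20.5]
finger_gap: 0.0489
```

Emit:
carry_out:
  increments:
    - [0,0,0,0,0,0,56]
    - [0,0,0,0,0,0,56]
    - [0,0,0,0,0,0,56]
    - [0,0,0,0,0,0,56]
    - [0,0,0,0,0,0,56]

```text
time_s: 7.7
tool_pos: [0.5383, 0.1654, 0.0542]
orientation: [-180.0, -0.0, -17.6]
contact_force: [-8.6, -3.0, 20.4]
finger_gap: 0.0484
```

Emit:
carry_out:
  increments:
    - [0,0,0,0,0,0,56]
    - [0,0,0,0,0,0,56]
    - [0,0,0,0,0,0,56]
    - [0,0,0,0,0,0,56]
    - [0,0,0,0,0,0,56]

```text
time_s: 8.12
tool_pos: [0.5383, 0.1654, 0.0542]
orientation: [180.0, -0.0, -17.6]
contact_force: [-7.9, -2.3, 21.0]
finger_gap: 0.0488
```

Emit:
carry_out:
  increments:
    - [0,0,0,0,0,0,56]
    - [0,0,0,0,0,0,56]
    - [0,0,0,0,0,0,56]
    - [0,0,0,0,0,0,56]
    - [0,0,0,0,0,0,56]

```text
time_s: 8.53
tool_pos: [0.5383, 0.1654, 0.0542]
orientation: [-180.0, -0.0, -17.6]
contact_force: [-7.6, -2.1, 20.4]
finger_gap: 0.0486
```

Emit:
carry_out:
  increments:
    - [0,0,0,0,0,0,56]
    - [0,0,0,0,0,0,56]
    - [0,0,0,0,0,0,56]
    - [0,0,0,0,0,0,56]
    - [0,0,0,0,0,0,56]

```text
time_s: 8.95
tool_pos: [0.5383, 0.1654, 0.0542]
orientation: [-180.0, -0.0, -17.6]
contact_force: [-8.8, -1.7, 20.2]
finger_gap: 0.0486
```

Emit:
carry_out:
  increments:
    - [0,0,0,0,0,0,56]
    - [0,0,0,0,0,0,56]
    - [0,0,0,0,0,0,56]
    - [0,0,0,0,0,0,56]
    - [0,0,0,0,0,0,56]

```text
time_s: 9.37
tool_pos: [0.5383, 0.1654, 0.0542]
orientation: [-180.0, -0.0, -17.6]
contact_force: [-8.0, -2.3, 20.7]
finger_gap: 0.0491
```

Emit:
carry_out:
  increments:
    - [0,0,0,0,0,0,56]
    - [0,0,0,0,0,0,56]
    - [0,0,0,0,0,0,56]
    - [0,0,0,0,0,0,56]
    - [0,0,0,0,0,0,56]

```text
time_s: 9.78
tool_pos: [0.5383, 0.1654, 0.0542]
orientation: [-180.0, -0.0, -17.6]
contact_force: [-7.9, -2.1, 19.7]
finger_gap: 0.0487
```

Held for about 3 s. Now I lift straight up and move clear so the cameras can see.

Emit:
carry_out:
  increments:
    - [0,0,-0.5,0,0,0,56]
    - [0,0,-0.8,0,0,0,56]
    - [0,0,-2,0,0,0,56]
    - [0,0,-4,0,0,0,56]
    - [0,0,-4,0,0,0,56]

```text
time_s: 10.2
tool_pos: [0.5357, 0.1651, 0.1636]
orientation: [179.9, 0.3, -17.6]
contact_force: [0.9, 0.1, 1.0]
finger_gap: 0.049
```

Emit:
carry_out:
  increments:
    - [0,0,-4,0,0,0,56]
    - [-2,2,0,0,0,0,56]
    - [-2,3,0,0,0,0,56]
    - [0,4,0,0,0,0,56]
    - [0,4,0,0,0,0,56]

```text
time_s: 10.62
tool_pos: [0.4589, 0.0535, 0.2045]
orientation: [-180.0, -0.0, -17.4]
contact_force: [1.7, -0.4, 0.4]
finger_gap: 0.0486
```

Emit:
carry_out:
  increments:
    - [0,4,0,0,0,0,56]
    - [0,4,0,0,0,0,56]
    - [0,4,0,0,0,0,56]
    - [0,4,0,0,0,0,56]
    - [0,4,0,0,0,0,56]

```text
time_s: 11.03
tool_pos: [0.3988, -0.1384, 0.2046]
orientation: [-180.0, -0.0, -17.6]
contact_force: [0.9, 0.5, 0.5]
finger_gap: 0.0486
```

Emit:
carry_out:
  increments:
    - [0,4,0,0,0,0,56]
    - [0,4,0,0,0,0,56]
    - [0,4,0,0,0,0,56]
    - [0,4,0,0,0,0,56]
    - [0,4,0,0,0,0,56]

```text
time_s: 11.45
tool_pos: [0.3382, -0.3293, 0.2045]
orientation: [-180.0, -0.0, -17.6]
contact_force: [1.1, 0.0, -0.5]
finger_gap: 0.0488
```

Emit:
carry_out:
  increments:
    - [0,3,0,0,0,0,56]
    - [0,0,0,0,0,0,56]
    - [0,0,0,0,0,0,56]

```text
time_s: 11.7
tool_pos: [0.3294, -0.3571, 0.204]
orientation: [-179.9, 0.1, -17.8]
contact_force: [-0.6, -0.1, -0.2]
finger_gap: 0.0488
```

```bash
python3 - <<'E'
from h import *
from plant import observe,grab_frame
s=observe(); print(s["time_s"],s["tool_pos"],s["contact_force"])
ims=[]
for n,(r0,r1,c0,c1) in (("top",(110,220,165,275)),("side",(190,320,165,295))):
    f=grab_frame(n); f0=pickle.load(open(n+"0.pkl","rb")); cv2.imwrite(f"pics/{n}_end.png",f["frame"])
    im=cv2.resize(f["frame"][r0:r1,c0:c1],(400,400),interpolation=cv2.INTER_CUBIC); ims.append(im)
    W=cloud(f);S=w2s(W.reshape(-1,3)).reshape(W.shape)
    m=(S[...,0]<-.03)&(S[...,0]>-.145)&(abs(S[...,1])<.066)&(S[...,2]>.075)&(S[...,2]<.09)
    print(n,"rib",m.sum(),np.percentile(S[m],[5,50,95],axis=0).round(4).tolist())
    for y in (.032,-.032):
        k=np.hypot(S[...,0]+.108,S[...,1]-y)<.009; print("key",y,np.nanmedian(S[k][:,2]).round(4))
    for F in (f0,f):
        T=w2s(cloud(F).reshape(-1,3))
        w=(abs(T[:,0]+.03)<.06)&(T[:,1]<-.07)&(T[:,1]>-.12)&(T[:,2]>.065)&(T[:,2]<.1); b=(abs(T[:,0]-.06)<.09)&(abs(T[:,1])<.09)&(T[:,2]>.11)&(T[:,2]<.14)
        print("weight",T[w].mean(0).round(4),"bowl",((T[b].min(0)+T[b].max(0))/2).round(4))
cv2.imwrite("pics/end.png",np.hstack(ims))
E
```

```text
11.7 [ 0.32941103 -0.3571181   0.20404634] [-0.56309748 -0.05387874 -0.23670243]
top rib 100 [[-0.068, -0.0601, 0.0773], [-0.0646, -0.0029, 0.0824], [-0.0606, 0.0588, 0.0864]]
key 0.032 0.0598
key -0.032 0.0603
weight [-0.029  -0.102   0.0774] bowl [0.0639 0.0015 0.1201]
weight [-0.0287 -0.1024  0.0783] bowl [0.0635 0.0015 0.1211]
side rib 233 [[-0.069, -0.0576, 0.0769], [-0.0662, 0.0056, 0.0839], [-0.0613, 0.0617, 0.086]]
key 0.032 0.0607
key -0.032 0.0601
weight [-0.0294 -0.0985  0.0774] bowl [0.0627 0.0016 0.1191]
weight [-0.0295 -0.0985  0.0772] bowl [0.0624 0.0011 0.1198]
```

View pics/end.png

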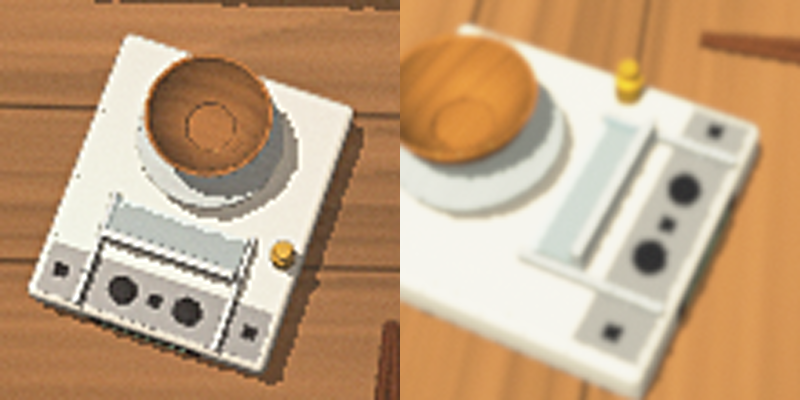

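View pics/top_end.png

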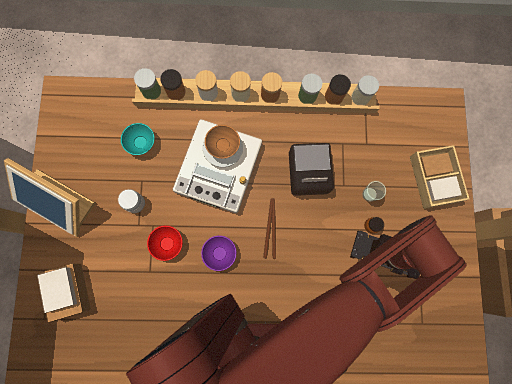

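The guard is open, with the rib at (175,255) in the left crop. Both keys at (122,290) and (187,311) are back at 60 mm. The bowl, weight, tongs, jar and pot haven't moved, and the arm is in free space.

```bash
python3 -c "
from plant import hand_in
print(hand_in())"
```

```text
the job is handed in; nothing more can be done
None
```

I slid the guard fully open, pressed both big round keys down together for about 3 s, let them come up, and moved the arm clear. The job was handed in at about 12 s of the 51 s allowed, and no verdict was reported.

- **Guard:** I pushed the rib with both fingertips until it hit its stop, with about 9 N of reaction. Both cameras now put the rib front at scale x ≈ −69 mm, against −70 mm when fully open.
- **Keys:** The fingertips pressed with the tool level and bottomed at 54.2 mm above the counter, against 54 mm expected, at about 20 N in total. Both key tops now measure 60–61 mm, which is fully up.
- **Other things:** The bowl and the brass weight show less than 1 mm of shift. The jar, tin, pot and tongs look unmoved in the top picture, though I did not measure them. The small keys also look unpressed, going by the pictures only.
- **Failed or disagreeing checks:** One mid-run guard check failed because the arm blocked the top camera. I repeated it with the side camera, which showed the guard open. No final readings disagreed.

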